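# Take the empty tray off the pile and kit two parts in it

## Task

Lift the empty top tray off the loaded one and set it down, right way up, in the middle of the black mat with its long sides along the mat's long sides. Then put the flanged bushing in one compartment of that tray and the stepped block in the other, lowering each one in and not dropping it from above the rim. Set the tray down gently too, and leave the loaded tray, the plain collar and the bolt where they are.

Things in the scene. Friction and masses are not known exactly. Their poses are not given: they have to be found in the camera images.
- top_tray: Empty grey tray on the pile, 180 (x) x 120 (y) x 50 mm, walls 5, inner floor at z 11. Origin: centre of underside. Its foot, 166 x 106 x 6 deep, sits in the lower rim, 2 mm play per side (origins 44 mm apart). A rib at x=0 along y, 10 thick, top at z 42, is the grip (fingers each side, closing along x); it parts two compartments 80 (x) x 110 (y), centres x=+-45.
- lower_tray: The same tray, filled with finished steel blocks (about 0.9 kg), standing loose on the bench under the top tray. Origin at the centre of its underside, same axes. To be left in place.
- mat: Black rubber mat, 240 (its x) x 180 (its y) x 4 mm, fixed flat on the bench. Origin at the centre of its underside; its top is at z = 4 mm.
- bushing: Steel flanged bushing standing on its flange: flange 50 mm in diameter and 8 mm high, above it a round barrel 30 mm in diameter up to z = 45 mm. Origin at the centre of its underside, z up its axis. 0.11 to 0.21 kg.
- bushing_center (a point): Point on the bushing's axis 20 mm above its underside.
- step_block: Steel step block, a little staircase 50 (its x) x 30 (its y) mm with three steps of 16.7 mm: 14 mm high at -x, 26 mm in the middle, 38 mm at +x. Origin at the centre of its underside. Gripped across its y (30 mm). 0.14 to 0.26 kg.
- block_center (a point): Middle of the step block's mass, at (5, 0, 16) mm in its frame.
- collar: Plain steel collar ring without a flange, 46 mm outside, 26 mm inside, 16 mm high, lying flat; origin at the centre of its underside. Not to be moved.
- bolt: Dark steel hex-head bolt lying on the bench along its x, about 64 mm long, head 22 mm; origin on the bench under the shank near the head. Not to be moved.
There are look-alikes about, which are no part of the job. What is shaped like the step_block but purple or yellow is not meant. What is shaped like the bushing but yellow is not meant.

How it is judged:
By the outcome, as a careful person would: the job done as asked, in the order asked, and still so for the second after the job is handed in, with the robot touching nothing.
It also fails if it takes over 72 s, if anything falls off the work surface, if the arm or the gripper's body presses on something with over 40 N, if the wrist force passes 120 N, or if a joint passes its speed limit or range.

## Robot

A 7-joint arm with a two-finger parallel gripper is mounted at the origin on the work surface. World frame = base frame: x ahead of the robot, y to its left, z up, the work surface at z = 0. Lengths are in m, angles in degrees, forces in N, time in s.
With the tool pointing down it reaches from about 0.4 to 0.85 m from the base axis. Payload 6.9 kg.
Tool frame: the origin (TCP) lies at the very end of the fingers, on their centre line; the grasp point (between the pads) lies 19 mm behind it; z points along the fingers, y is the line along which they close (so a half turn about z gives the same grasp; the last joint's range is limited). The gripper opens to 85 mm and grips with 20 to 120 N. Pads are 22 mm wide; open, the fingers measure 114 mm over their backs; the gripper's body (76 mm by 85 mm) begins 54 mm behind the grasp point. The pads swing forward as they close: fully open they stand 13 mm farther back than shut.
Start: joints at [-64.83, 29.078, -13.613, 85.955, 7.202, 65.827, -8.869], TCP at [0.205, 0.59, 0.231] pointing down, gripper open.
Joint ranges: [-176.47, 176.47], [-13.61, 117.27], [-81.72, 77.17], [0.22, 143.17], [-87.28, 267.28], [10, 112.55], [-165.47, 165.47]. Speed limits (degrees/s): [136.94, 136.94, 180, 180, 180, 180, 180].

## Interface

Orientations are given as a 3x3 rotation matrix whose columns are the frame's x, y, z axes.
In Python, from cell import read_state, snapshot, job, boxes_of, pinpoint gives the robot as it stands.
- The arm moves only by the tool apply_moves, never from a script. Its argument "plan" is a list that holds one entry, the list of rows, each a list of 6 numbers: the shift along the tool's x, y, z in cm, then the turn, a rotation vector about the tool's x, y, z in degrees. A call has 1 to 8 rows; each row shifts and turns the commanded pose from where the row before left it, along the tool's axes as they then stand; what a row does not reach is not made up. A row lasts 1/8 s, in which the tool goes at most 62.5 mm and 10.7 degrees, less where a joint would pass 70% of its speed; a pose out of reach is approached as far as the arm can. A call is refused whole if a number of a shift passes 6.25 or a number of a turn 10.7, either way. A call with a gripper value outside its range is refused whole. "grip" is the opening, from -1 (shut) to 1 (fully open), set as the call begins (left out, the last holds). The fingers move at their own pace and stop on an object; the grip force is fixed at half the most. Time passes only in rows, so rows that do not move let the fingers close. It gives the time, the measured TCP pose, the force, the opening and the grip force at its end, in the units of the state.
- read_state(): the state, without advancing time (a new reading comes with each control period).
- snapshot(name): name is "scene" or "top"; returns a dict with "pixels" (420x560x3 uint8, red, green, blue), "mtx" (3x3 intrinsics, pixels), "world_from_camera" (4x4, takes a point from camera to world coordinates). Camera axes: x right, y down, z forward; pixel columns grow to the right and rows downward; lengths in m; the calibration is good to about 2 mm. A picture is of the moment at which its call begins. There is no depth.
- job.sign_off(): hands the job in; it is judged then, once.
Trained networks look in the newest picture that a camera, given by its name, has taken for a name from the list of things; names that differ only in an ending like _2 or _b are one class to them, and where a whole thing is asked for, a point or a joint stands for the part that bears it (a point fixed in the world has none). Each returns a list of dicts, best first, with "score" (0 to 1); they miss things now and then, are a little off and sometimes report something else, mostly with a low value. They report only what shows in the picture. A call takes as long as a camera call. They do not tell look-alikes from the thing itself.
- boxes_of(name, camera): "point" ([row, column] in pixels, amid what is visible of it).
- pinpoint(name, camera): "point" ([row, column] in pixels: a listed point, or the origin of a listed thing).
The state is a dict: "time": time; "q": joint angles; "dq": joint speeds; "tau": joint torques, N m; "position": TCP position; "tool_rot": TCP orientation; "wrist_force": force on the tool from outside, world axes, zero at the start; "ft_torque": the same for the moment, N m; "opening": finger opening in m; "grip_force": force on a finger pad.
Only numpy, scipy, OpenCV 4.12 (cv2) and the standard library are available. Lean on these libraries where they do the work, as an engineer would, in place of code of your own. Each camera call takes 0.05 s, during which the arm holds its last target. There are 200 camera calls.

## Working session

There is one attempt and no reset: what is moved stays moved. The work goes in short steps, Python scripts to look and compute and a tool call to move; the robot and the scene stay as the last step left them, time stands still between calls to the robot, and variables do not carry over. Pictures are saved under pics/ and viewed, at most 10 in all, crops included, and the job is handed in when it is done.

Besides the shell and the picture viewer there is one more tool, called in YAML: its name, and indented under it one key for each argument. apply_moves: Moves the arm, as the interface text tells. Its arguments: {"type":"object","properties":{"plan":{"type":"array","items":{"type":"array","items":{"type":"array","items":{"type":"number"}}}},"grip":{"type":"number"}},"required":["plan"]}

```bash
mkdir -p pics; cat > h.py <<'E'
import numpy as np,cv2
from cell import read_state, snapshot, job, boxes_of, pinpoint
np.set_printoptions(precision=4,suppress=True)
def ray(s,rc,z):
    K=s["mtx"];T=np.array(s["world_from_camera"])
    d=T[:3,:3]@np.linalg.inv(K)@np.array([rc[1],rc[0],1.]);o=T[:3,3]
    return o+d*(z-o[2])/d[2]
def proj(s,p):
    T=np.linalg.inv(np.array(s["world_from_camera"]));c=T[:3,:3]@np.asarray(p)+T[:3,3]
    u=np.array(s["mtx"])@c;return u[:2]/u[2]
def save(s,n): cv2.imwrite("pics/"+n,np.array(s["pixels"])[:,:,::-1])
E
python3 - <<'E'
from h import *
for c in("scene","top"):
    s=snapshot(c);save(s,c+"0.png");print(c,np.array(s["world_from_camera"])[:3])
    for n,z in(("top_tray",.044),("lower_tray",0),("mat",0),("bushing",0),("bushing_center",.02),("step_block",0),("block_center",.016),("collar",0),("bolt",0)):
        for d in pinpoint(n,c): print(n,round(d["score"],2),np.round(d["point"],1),ray(s,d["point"],z)[:2])
st=read_state();print(st["position"],st["tool_rot"],st["opening"],st["time"])
E
```

```text
scene [[-0.7856  0.4882 -0.3802  0.9581]
 [ 0.6188  0.6138 -0.4903  0.461 ]
 [-0.006  -0.6204 -0.7843  0.809 ]]
top_tray 0.79 [130.7 234.7] [ 0.5172 -0.2682]
lower_tray 0.9 [142.8 234.7] [ 0.5183 -0.2724]
mat 0.95 [284.3 394.4] [0.5019 0.2642]
bushing 0.97 [227.4 199.5] [ 0.7343 -0.1004]
bushing 0.63 [227.9 235.4] [ 0.6727 -0.0497]
bushing 0.36 [131.  236.4] [ 0.489  -0.3064]
bushing_center 0.95 [224.6 237.4] [ 0.6713 -0.0416]
bushing_center 0.66 [224.6 189.5] [ 0.7529 -0.1064]
step_block 0.97 [297.9 279.3] [0.7026 0.1436]
step_block 0.86 [243.5 329.3] [0.538 0.11 ]
step_block 0.85 [246.3 282.7] [0.6211 0.0532]
block_center 0.86 [239.8 323.5] [0.5496 0.1023]
block_center 0.72 [291. 279.] [0.6989 0.1379]
block_center 0.69 [249.3 281.6] [0.6343 0.0656]
collar 0.68 [208.5 342.5] [0.4495 0.0581]
bolt 0.7 [189.7 286.9] [ 0.5133 -0.0647]
top [[ 0.0027 -0.9823  0.1875  0.4518]
 [-0.9994 -0.0092 -0.0337  0.0079]
 [ 0.0348 -0.1873 -0.9817  0.7129]]
top_tray 0.76 [236.9 426.9] [ 0.5268 -0.2584]
mat 0.8 [251.3 123.8] [0.5028 0.2653]
bushing 0.85 [161.2 299.5] [ 0.6715 -0.0447]
bushing 0.7 [122.9 328.4] [ 0.7481 -0.1001]
bushing_center 0.95 [153.7 299.2] [ 0.6795 -0.0427]
bushing_center 0.65 [116.3 333.4] [ 0.7529 -0.1067]
bushing_center 0.16 [253.4 126.1] [0.4978 0.2539]
step_block 0.74 [142.7 195.3] [0.7047 0.1495]
step_block 0.74 [229.4 213.8] [0.5426 0.1094]
step_block 0.62 [183.3 239.9] [0.628  0.0649]
block_center 0.94 [140.7 197. ] [0.7029 0.1434]
block_center 0.92 [179.6 240.2] [0.6308 0.0633]
block_center 0.56 [228.2 208.5] [0.5426 0.1165]
collar 0.71 [159.2 295.7] [ 0.6753 -0.0376]
collar 0.67 [283.3 238.6] [0.4481 0.0629]
bolt 0.59 [250.  310.2] [ 0.5068 -0.0631]
[0.2048 0.5905 0.2313] [[-0.9448  0.3277 -0.    ]
 [ 0.3277  0.9448 -0.    ]
 [-0.     -0.     -1.    ]] 0.08533105425249046 1.0
```

View pics/top0.png

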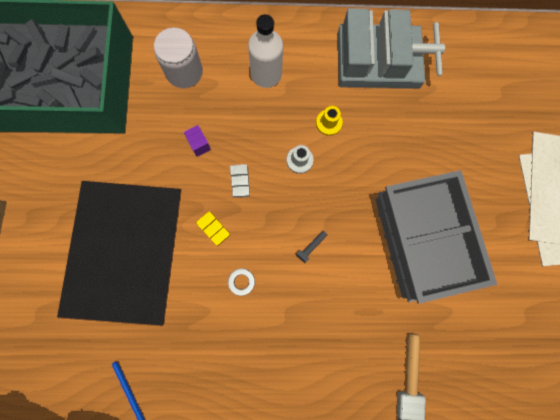

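View pics/scene0.png

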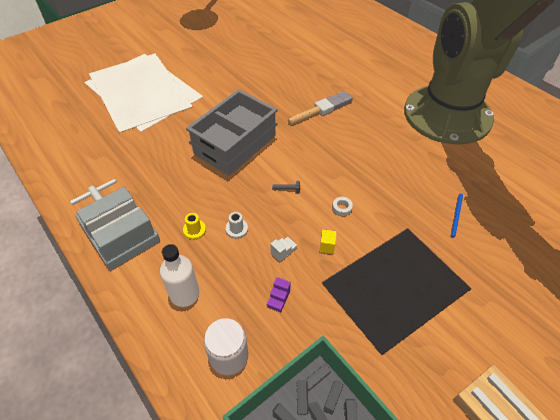

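The top view shows these candidates:
- **Bushings:** grey at (row 159, col 300), yellow at (120, 330). The grey steel one is meant.
- **Step blocks:** grey at (180, 240), purple at (140, 197), yellow at (228, 213). The grey steel one is meant.
- **Others:** mat centre about (252, 122), tray pile about (237, 435), collar (282, 241), bolt (247, 311).

Next I'll check these in one enlarged crop and measure.

```bash
python3 - <<'E'
from h import *
s=snapshot("top");im=np.array(s["pixels"])[:,:,::-1].copy()
a=cv2.resize(im[130:210,220:320],None,fx=4,fy=4,interpolation=cv2.INTER_CUBIC)
b=cv2.resize(im[160:310,370:500],None,fx=3,fy=3,interpolation=cv2.INTER_CUBIC)
o=np.zeros((450,790,3),np.uint8);o[:320,:400]=a;o[:450,400:790]=b;cv2.imwrite("pics/crop1.png",o)
def big(mask,seed):
    n,l=cv2.connectedComponents(mask.astype(np.uint8));return (l==l[seed]).astype(np.uint8)
def rect(m,z):
    c=max(cv2.findContours(m,0,1)[0],key=len)[:,0]
    w=np.array([ray(s,(p[1],p[0]),z)[:2] for p in c],np.float32)*1000
    return cv2.minAreaRect(w)
g=im.max(2)
m=big(g<50,(250,122));print("mat",rect(m,.004))
hsv=cv2.cvtColor(im,cv2.COLOR_BGR2HSV)
sat=hsv[:,:,1]
m=big((sat<70)&(g>90),(180,240));print("block",m.sum(),rect(m,.026))
m=big((sat<70)&(g>90),(165,300));print("bush",m.sum(),rect(m,.008), cv2.boundingRect(m))
m=big((sat<70)&(g>20),(237,435));print("tray",m.sum(),rect(m,.094),cv2.boundingRect(m))
E
```

```text
mat ((503.53851318359375, 268.6509094238281), (176.1341552734375, 234.92916870117188), 85.67805480957031)
block 539 ((626.9865112304688, 64.14653778076172), (58.06587600708008, 30.637676239013672), 5.389523029327393)
bush 492 ((674.4246215820312, -44.204219818115234), (51.97997283935547, 46.26801681518555), 0.0845324769616127) (287, 145, 26, 28)
tray 10951 ((522.86865234375, -248.789306640625), (187.06216430664062, 151.14454650878906), 12.956403732299805) (376, 171, 121, 132)
```

View pics/crop1.png

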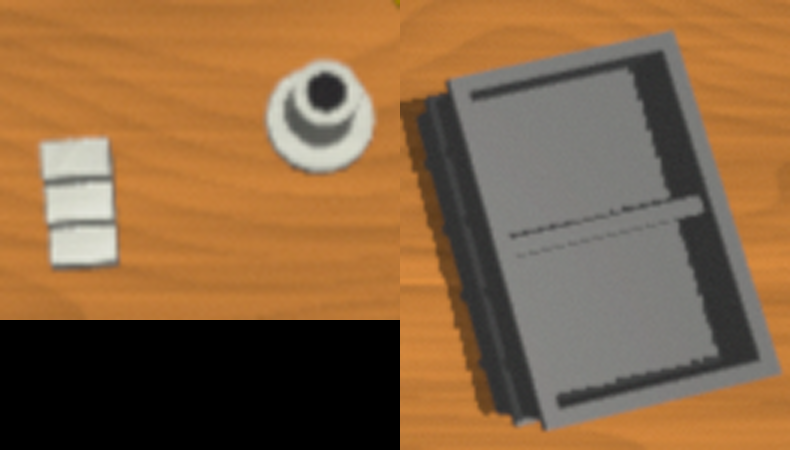

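The crop shows the plain grey block (centre about (60–100, 200) in the crop) and the plain grey flanged bushing at crop (320, 115). Both match the task. The top tray's rim corners are at crop (450,80), (674,32), (780,372) and (546,430). Next I'll refine the poses by fitting silhouettes in both cameras.

```bash
cat >> h.py <<'E'
from scipy.optimize import minimize
def box(x0,x1,y0,y1,z0,z1): return np.array([[x,y,z] for x in(x0,x1) for y in(y0,y1) for z in(z0,z1)])/1000.
def cyl(r,z0,z1): return np.array([[r*np.cos(t),r*np.sin(t),z] for t in np.linspace(0,2*np.pi,40) for z in(z0,z1)])/1000.
BLOCK=[box(-25,-8.33,-15,15,0,14),box(-8.33,8.33,-15,15,0,26),box(8.33,25,-15,15,0,38)]
BUSH=[cyl(25,0,8),cyl(15,0,45)]
PILE=[box(-90,90,-60,60,6,94),box(-83,83,-53,53,0,6)]
MAT=[box(-120,120,-90,90,0,4)]
TRAY=[box(-90,90,-60,60,6,50),box(-83,83,-53,53,0,6)]
def sil(s,parts,p):
    c,n=np.cos(np.radians(p[2])),np.sin(np.radians(p[2]));R=np.array([[c,-n,0],[n,c,0],[0,0,1]])
    z=p[3] if len(p)>3 else 0
    m=np.zeros((420*4,560*4),np.uint8)
    for P in parts:
        W=P@R.T+[p[0]/1000,p[1]/1000,z]
        u=np.array([proj(s,w) for w in W])*4+1.5
        cv2.fillConvexPoly(m,cv2.convexHull(np.round(u).astype(np.int32)),1)
    return cv2.resize(m.astype(np.float32),(560,420),interpolation=cv2.INTER_AREA)
def fit(sm,parts,p0,z=0,dy=8):
    def f(p):
        e=0
        for s,m in sm:
            a=sil(s,parts,[*p,z]);e+=1-np.minimum(a,m).sum()/np.maximum(a,m).sum()
        return e
    r=minimize(f,p0,method="Nelder-Mead",options=dict(initial_simplex=np.array(p0)+np.array([[0,0,0],[5,0,0],[0,5,0],[0,0,dy]]),maxfev=150,xatol=.05,fatol=1e-5))
    return np.round(r.x,2),round(r.fun,4)
def seg(s,cond,p):
    im=np.array(s["pixels"])[:,:,::-1].copy();hsv=cv2.cvtColor(im,cv2.COLOR_BGR2HSV)
    m=cond(hsv).astype(np.uint8);n,l=cv2.connectedComponents(m)
    v,u=np.round(proj(s,p)).astype(int);w=l[u-3:u+4,v-3:v+4];w=w[w>0]
    m=(l==np.bincount(w).argmax()).astype(np.uint8)
    c=cv2.findContours(m,0,1)[0];cv2.drawContours(m,c,-1,1,-1);return m.astype(np.float32)
grey=lambda h:(h[:,:,1]<90)
E
python3 - <<'E'
from h import *
S=[snapshot("top"),snapshot("scene")]
blk=lambda h:h[:,:,2]<50
for n,parts,cond,pt,p0s in (("mat",MAT,blk,(.503,.266,.004),[(503,266,-4.)]),
  ("block",BLOCK,grey,(.628,.064,.02),[(628,64,5.),(628,64,185.)]),
  ("bush",BUSH,grey,(.672,-.044,.02),[(673,-44,0.)]),
  ("pile",PILE,grey,(.522,-.262,.06),[(522,-260,13.)])):
    M=[(s,seg(s,cond,pt)) for s in S];print(n,[m.sum() for _,m in M])
    for p0 in p0s:
        print(" both",*fit(M,parts,p0)," top",*fit(M[:1],parts,p0)," scene",*fit(M[1:],parts,p0))
s=S[0]
c=np.array([ray(s,(160+y/3-.33,370+(x-400)/3-.33),.094)[:2]*1000 for x,y in((450,80),(674,32),(780,372),(546,430))])
print(c,c.mean(0),[np.linalg.norm(c[i]-c[i-1]) for i in range(4)])
E
```

```text
Traceback (most recent call last):
  File "h.py", line 41, in seg
    m=(l==np.bincount(w).argmax()).astype(np.uint8)
          ~~~~~~~~~~~~~~~~~~~~~^^
ValueError: attempt to get argmax of an empty sequence
```

```bash
cat > m1.py <<'E'
from h import *
S=[snapshot("top"),snapshot("scene")]
for s in S:
    v,u=np.round(proj(s,(.503,.266,.004))).astype(int);print(np.array(s["pixels"])[u,v])
blk=lambda h:(h[:,:,2]<65)&(h[:,:,1]<140)
for n,parts,cond,pt,p0s in (("mat",MAT,blk,(.503,.266,.004),[(503,266,-4.)]),
  ("block",BLOCK,grey,(.628,.064,.02),[(628,64,5.),(628,64,185.)]),
  ("bush",BUSH,grey,(.672,-.044,.02),[(673,-44,0.)]),
  ("pile",PILE,grey,(.522,-.262,.06),[(522,-260,13.)])):
    try: M=[(s,seg(s,cond,pt)) for s in S]
    except Exception as e: print(n,e);continue
    print(n,[m.sum() for _,m in M])
    for p0 in p0s:
        print(" both",*fit(M,parts,p0)," top",*fit(M[:1],parts,p0)," scene",*fit(M[1:],parts,p0))
s=S[0]
c=np.array([ray(s,(160+y/3-.33,370+(x-400)/3-.33),.094)[:2]*1000 for x,y in((450,80),(674,32),(780,372),(546,430))])
print(c,c.mean(0),[np.linalg.norm(c[i]-c[i-1]) for i in range(4)])
E
python3 m1.py
```

```text
[43 40 41]
[57 52 51]
mat [np.float32(13967.0), np.float32(9439.0)]
 both [503.53 268.52  -4.79] 0.0839  top [504.89 268.21  -4.56] 0.039  scene [502.31 267.93  -3.92] 0.0415
block [np.float32(564.0), np.float32(429.0)]
 both [627.54  63.62   4.86] 0.1493  top [628.43  64.55   4.85] 0.0468  scene [626.33  62.21   4.67] 0.0554
 both [631.35  64.33 185.95] 0.4351  top [631.71  64.72 187.54] 0.1316  scene [629.56  62.26 177.96] 0.2704
bush [np.float32(586.0), np.float32(440.0)]
 both [673.44 -44.89   1.07] 0.1385  top [673.78 -44.29   6.73] 0.051  scene [672.79 -45.91   0.26] 0.0709
pile [np.float32(11030.0), np.float32(4826.0)]
 both [ 524.22 -263.49   13.49] 0.0861  top [ 524.34 -263.46   12.64] 0.0535  scene [ 523.63 -264.52   12.88] 0.0305
[[ 602.3729 -177.6413]
 [ 630.6045 -302.033 ]
 [ 449.0637 -342.9083]
 [ 419.7749 -218.6359]] [ 525.454  -260.3046] [np.float64(187.14322686325676), np.float64(127.55510379044094), np.float64(186.08556107024586), np.float64(127.67715118057636)]
```

```bash
cat >> h.py <<'E'
def rows(pos,ydeg,n,start=None):
    st=read_state();p=np.array(st["position"]);R=np.array(st["tool_rot"])
    a=np.degrees(np.arctan2(R[1,1],R[0,1]))
    if start: p,a=np.array(start[0]),start[1]
    d=(ydeg-a+180)%360-180
    out=[]
    for i in range(n):
        t=np.radians(a+d*i/n);y=np.array([np.cos(t),np.sin(t),0]);z=np.array([0,0,-1.]);x=np.cross(y,z)
        v=(np.array(pos)-p)/n*100
        out.append([round(float(v@k),2) for k in(x,y,z)]+[0,0,round(-d/-1/n*-1,2)])
    print(str(out).replace(" ",""))
def stt():
    s=read_state();R=np.array(s["tool_rot"]);print(round(s["time"],2),np.array(s["position"]),"yaw",np.degrees(np.arctan2(R[1,1],R[0,1])).round(2),"z",R[:,2],"F",np.array(s["wrist_force"]).round(1),"T",np.array(s["ft_torque"]).round(2),"op",round(s["opening"],4),"g",s["grip_force"])
E
python3 - <<'E'
from h import *
rows((.44,.16,.25),42,8)
rows((.5245,-.2625,.16),12.9,8,((.44,.16,.25),42))
E
```

```text
[[-4.54,-4.12,-0.23,0,0,np.float64(3.61)],[-4.79,-3.83,-0.23,0,0,np.float64(3.61)],[-5.02,-3.52,-0.23,0,0,np.float64(3.61)],[-5.23,-3.19,-0.23,0,0,np.float64(3.61)],[-5.43,-2.86,-0.23,0,0,np.float64(3.61)],[-5.59,-2.51,-0.23,0,0,np.float64(3.61)],[-5.74,-2.15,-0.23,0,0,np.float64(3.61)],[-5.87,-1.79,-0.23,0,0,np.float64(3.61)]]
[[-4.63,-2.75,1.12,0,0,3.64],[-4.8,-2.45,1.12,0,0,3.64],[-4.94,-2.14,1.12,0,0,3.64],[-5.07,-1.82,1.12,0,0,3.64],[-5.17,-1.5,1.12,0,0,3.64],[-5.26,-1.17,1.12,0,0,3.64],[-5.32,-0.83,1.12,0,0,3.64],[-5.36,-0.49,1.12,0,0,3.64]]
```

apply_moves:
  plan:
    - [[-4.5,-4.1,-0.2,0,0,3.6],[-4.8,-3.8,-0.2,0,0,3.6],[-5.0,-3.5,-0.2,0,0,3.6],[-5.2,-3.2,-0.2,0,0,3.6],[-5.4,-2.9,-0.2,0,0,3.6],[-5.6,-2.5,-0.2,0,0,3.6],[-5.7,-2.2,-0.2,0,0,3.6],[-5.9,-1.8,-0.2,0,0,3.6]]
  grip: 1

```text
time: 2.25
position: [0.4397, 0.1588, 0.2478]
tool_rot: [[-0.669, 0.743, 0.001], [0.743, 0.669, 0.001], [-0.0, 0.001, -1.0]]
wrist_force: [1.0, 0.5, 1.2]
opening: 0.0853
grip_force: 0.0
```

apply_moves:
  plan:
    - [[-4.6,-2.7,1.1,0,0,3.6],[-4.8,-2.4,1.1,0,0,3.6],[-4.9,-2.1,1.1,0,0,3.6],[-5.1,-1.8,1.1,0,0,3.6],[-5.2,-1.5,1.1,0,0,3.6],[-5.3,-1.2,1.1,0,0,3.6],[-5.3,-0.8,1.1,0,0,3.6],[-5.4,-0.5,1.1,0,0,3.6]]
  grip: 1

```text
time: 3.25
position: [0.5266, -0.2628, 0.1591]
tool_rot: [[-0.228, 0.974, 0.001], [0.974, 0.228, 0.0], [-0.0, 0.001, -1.0]]
wrist_force: [0.5, 0.4, 0.3]
opening: 0.0855
grip_force: 0.0
```

```bash
python3 - <<'E'
from h import *
stt();rows((.5245,-.2625,.16),12.9,4)
s=snapshot("scene");im=np.array(s["pixels"])[:,:,::-1]
cv2.imwrite("pics/s1.png",cv2.resize(im[60:200,150:320],None,fx=4,fy=4))
E
```

```text
3.25 [ 0.5266 -0.2628  0.1591] yaw 13.19 z [ 0.0007  0.0001 -1.    ] F [0.5 0.4 0.3] T [ 0.01 -0.03  0.01] op 0.0855 g 0.0
[[0.02,-0.05,-0.02,0,0,np.float64(0.07)],[0.02,-0.05,-0.02,0,0,np.float64(0.07)],[0.02,-0.05,-0.02,0,0,np.float64(0.07)],[0.02,-0.05,-0.02,0,0,np.float64(0.07)]]
```

apply_moves:
  plan:
    - [[0.1,-0.2,1.5,0,0,0.3],[0,0,1.5,0,0,0],[0,0,1.5,0,0,0],[0,0,1.5,0,0,0],[0,0,1.5,0,0,0],[0,0,1.0,0,0,0],[0,0,0.8,0,0,0],[0,0,0.5,0,0,0]]
  grip: 0.5

```text
time: 4.3
position: [0.5239, -0.2608, 0.0609]
tool_rot: [[-0.224, 0.974, -0.0], [0.974, 0.224, -0.0], [-0.0, -0.0, -1.0]]
wrist_force: [-0.3, -0.2, -0.0]
opening: 0.0642
grip_force: 0.0
```

apply_moves:
  plan:
    - [[0,0,0,0,0,0],[0,0,0,0,0,0],[0,0,0,0,0,0],[0,0,0,0,0,0]]
  grip: -0.5

```text
time: 4.8
position: [0.524, -0.2608, 0.0616]
tool_rot: [[-0.225, 0.974, 0.0], [0.974, 0.225, -0.0], [-0.0, 0.0, -1.0]]
wrist_force: [-0.2, 1.1, 0.0]
opening: 0.021
grip_force: 0.0
```

```bash
python3 - <<'E'
from h import *
stt()
a=[]
for c,(r0,r1,c0,c1) in (("scene",(60,200,160,310)),("top",(160,300,360,510))):
    s=snapshot(c);im=np.array(s["pixels"])[:,:,::-1];a.append(cv2.resize(im[r0:r1,c0:c1],(400,373),interpolation=cv2.INTER_CUBIC))
cv2.imwrite("pics/s2.png",np.hstack(a))
E
```

```text
4.8 [ 0.524  -0.2608  0.0616] yaw 12.97 z [ 0.0004 -0.0002 -1.    ] F [-0.2  1.1  0. ] T [-0.05  0.03  0.04] op 0.021 g 0.0
```

View pics/s2.png

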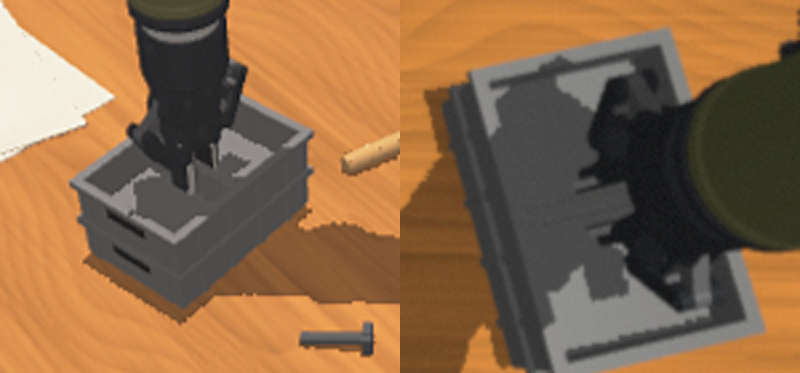

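The fingers straddle the rib, at about (185,170) in the left half and (605,210) in the right half. They look roughly centred, so I'll lower 1.5 mm and close in stages.

apply_moves:
  plan:
    - [[0,0,0.2,0,0,0],[0,0,0,0,0,0],[0,0,0,0,0,0]]
  grip: -0.68

```text
time: 5.28
position: [0.5239, -0.2607, 0.0592]
tool_rot: [[-0.225, 0.974, -0.0], [0.974, 0.225, 0.0], [0.0, -0.0, -1.0]]
wrist_force: [-0.8, 0.3, 0.5]
opening: 0.0137
grip_force: 0.0
```

apply_moves:
  plan:
    - [[0,0,0,0,0,0],[0,0,0,0,0,0]]
  grip: -0.75

```text
time: 5.52
position: [0.5242, -0.2607, 0.0593]
tool_rot: [[-0.225, 0.974, 0.0], [0.974, 0.225, -0.0], [-0.0, 0.0, -1.0]]
wrist_force: [2.0, 0.4, -0.1]
opening: 0.0105
grip_force: 0.6
```

apply_moves:
  plan:
    - [[0,0,0,0,0,0],[0,0,0,0,0,0],[0,0,0,0,0,0],[0,0,0,0,0,0]]
  grip: -1

```text
time: 6.02
position: [0.5241, -0.2608, 0.0595]
tool_rot: [[-0.225, 0.974, 0.0], [0.974, 0.225, -0.0], [-0.0, 0.0, -1.0]]
wrist_force: [0.0, 1.1, 3.5]
opening: 0.0088
grip_force: 59.2
```

apply_moves:
  plan:
    - [[0,0,-0.1,0,0,0],[0,0,-0.2,0,0,0],[0,0,-0.3,0,0,0],[0,0,-0.4,0,0,0],[0,0,-0.6,0,0,0],[0,0,-0.8,0,0,0],[0,0,-0.8,0,0,0],[0,0,-0.8,0,0,0]]
  grip: -1

```text
time: 7.02
position: [0.5239, -0.2608, 0.1]
tool_rot: [[-0.225, 0.974, 0.0], [0.974, 0.225, -0.0], [-0.0, 0.0, -1.0]]
wrist_force: [0.7, -0.4, -2.6]
opening: 0.0089
grip_force: 58.5
```

```bash
python3 - <<'E'
from h import *
stt()
a=[]
for c,(r0,r1,c0,c1) in (("scene",(40,180,160,310)),("top",(160,300,360,510))):
    s=snapshot(c);im=np.array(s["pixels"])[:,:,::-1];a.append(cv2.resize(im[r0:r1,c0:c1],(400,373),interpolation=cv2.INTER_CUBIC))
cv2.imwrite("pics/s3.png",np.hstack(a))
p=(.524,-.2607,.094)
rows((.58,.02,.16),4,8,(p,12.97))
rows((.5035,.2682,.14),-4.4,8,((.58,.02,.16),4))
E
```

```text
7.03 [ 0.5239 -0.2608  0.1   ] yaw 12.98 z [ 0.0002 -0.0001 -1.    ] F [ 0.7 -0.4 -2.6] T [ 0.02 -0.   -0.01] op 0.0089 g 58.54355335235596
[[3.26,1.47,-0.83,0,0,1.12],[3.29,1.41,-0.83,0,0,1.12],[3.32,1.34,-0.83,0,0,1.12],[3.34,1.28,-0.83,0,0,1.12],[3.37,1.21,-0.83,0,0,1.12],[3.39,1.14,-0.83,0,0,1.12],[3.41,1.08,-0.83,0,0,1.12],[3.43,1.01,-0.83,0,0,1.12]]
[[3.16,-0.74,0.25,0,0,1.05],[3.15,-0.8,0.25,0,0,1.05],[3.13,-0.85,0.25,0,0,1.05],[3.12,-0.91,0.25,0,0,1.05],[3.1,-0.97,0.25,0,0,1.05],[3.08,-1.02,0.25,0,0,1.05],[3.06,-1.08,0.25,0,0,1.05],[3.04,-1.14,0.25,0,0,1.05]]
```

View pics/s3.png

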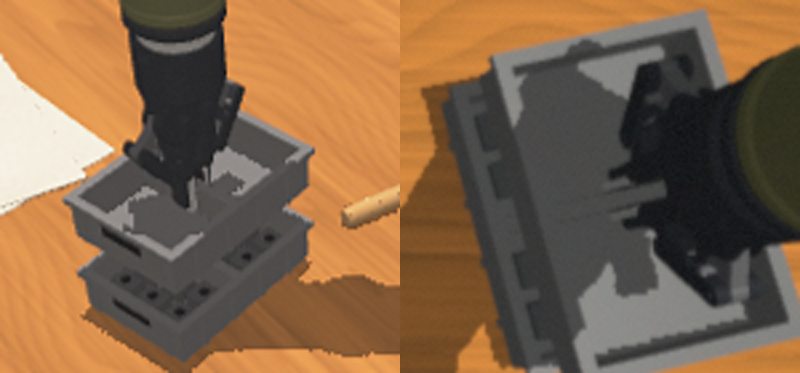

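The top tray (rim about (190,180) left, (640,190) right) is clear of the lower tray, which stayed in place. Carrying it to the mat.

apply_moves:
  plan:
    - [[1.6,0.7,-1.0,0,0,1.1],[3.3,1.4,-1.0,0,0,1.1],[3.3,1.3,-1.0,0,0,1.1],[3.3,1.3,-1.0,0,0,1.1],[3.4,1.2,-1.0,0,0,1.1],[3.4,1.1,-0.5,0,0,1.1],[3.4,1.1,0,0,0,1.1],[3.4,1.0,0,0,0,1.1]]
  grip: -1

```text
time: 8.12
position: [0.5752, 0.0027, 0.1543]
tool_rot: [[-0.072, 0.997, -0.0], [0.997, 0.072, 0.0], [0.0, -0.0, -1.0]]
wrist_force: [0.0, -0.8, -2.2]
opening: 0.0091
grip_force: 58.6
```

apply_moves:
  plan:
    - [[3.3,-0.7,0,0,0,1.1],[3.3,-0.8,0,0,0,1.1],[3.3,-0.8,0.2,0,0,1.1],[3.3,-0.9,0.2,0,0,1.1],[3.3,-1.0,0.2,0,0,1.1],[3.3,-1.0,0.2,0,0,1.0],[3.1,-1.1,0.2,0,0,1.0],[2.0,-0.7,0.2,0,0,1.0]]
  grip: -1

```text
time: 9.12
position: [0.5018, 0.252, 0.142]
tool_rot: [[0.074, 0.997, -0.001], [0.997, -0.074, 0.0], [0.0, -0.001, -1.0]]
wrist_force: [0.9, -0.4, -2.8]
opening: 0.0085
grip_force: 58.7
```

```bash
python3 - <<'E'
from h import *
stt();rows((.5035,.2682,.06),-4.4,8)
E
```

```text
9.12 [0.5018 0.252  0.142 ] yaw -4.24 z [-0.0007  0.0004 -1.    ] F [ 0.9 -0.4 -2.8] T [-0.04 -0.03 -0.  ] op 0.0085 g 58.68579089641571
[[0.2,0.01,1.02,0,0,np.float64(0.02)],[0.2,0.01,1.02,0,0,np.float64(0.02)],[0.2,0.01,1.02,0,0,np.float64(0.02)],[0.2,0.01,1.02,0,0,np.float64(0.02)],[0.2,0.01,1.02,0,0,np.float64(0.02)],[0.2,0.01,1.02,0,0,np.float64(0.02)],[0.2,0.01,1.02,0,0,np.float64(0.02)],[0.2,0.01,1.02,0,0,np.float64(0.02)]]
```

apply_moves:
  plan:
    - [[0.2,0,1.2,0,0,0],[0.2,0,1.2,0,0,0],[0.2,0,1.2,0,0,0],[0.2,0,1.2,0,0,0],[0.2,0,1.2,0,0,0],[0.2,0,1.2,0,0,0],[0.2,0,1.2,0,0,0.1],[0.2,0,0.8,0,0,0.1]]
  grip: -1

```text
time: 10.12
position: [0.5038, 0.266, 0.0494]
tool_rot: [[0.079, 0.997, -0.001], [0.997, -0.079, -0.0], [-0.0, -0.0, -1.0]]
wrist_force: [-0.5, 0.1, -1.9]
opening: 0.0089
grip_force: 58.8
```

```bash
python3 - <<'E'
from h import *
stt();st=read_state();zt=st["position"][2]-.0155
a=[]
for c,(r0,r1,c0,c1) in (("scene",(200,370,300,500)),("top",(160,330,40,240))):
    s=snapshot(c);im=np.array(s["pixels"])[:,:,::-1].copy()
    k=4;big=cv2.resize(im[r0:r1,c0:c1],None,fx=k,fy=k,interpolation=cv2.INTER_CUBIC)
    def draw(parts_xy,z,p,col):
        t=np.radians(p[2]);R=np.array([[np.cos(t),-np.sin(t)],[np.sin(t),np.cos(t)]])
        q=[proj(s,[*(R@np.array(v)/1000+np.array(p[:2])),z]) for v in parts_xy]
        q=np.array([[(u-c0+.5)*k,(v-r0+.5)*k] for u,v in q]).round().astype(np.int32)
        cv2.polylines(big,[q],True,col,1)
    draw([(-120,-90),(120,-90),(120,90),(-120,90)],.004,(.5035,.2682,-4.4),(0,255,0))
    x,y=st["position"][:2]
    draw([(-90,-60),(90,-60),(90,60),(-90,60)],zt+.05,(x,y,-4.4),(0,0,255))
    a.append(cv2.resize(big,(400,340),interpolation=cv2.INTER_AREA) if 0 else big)
cv2.imwrite("pics/s4.png",cv2.resize(a[1],(780,663))[:600]);cv2.imwrite("pics/s5.png",a[0][:600])
E
```

```text
10.12 [0.5038 0.266  0.0494] yaw -4.53 z [-0.0005 -0.0004 -1.    ] F [-0.5  0.1 -1.9] T [-0.03  0.03  0.02] op 0.0089 g 58.75201106071472
```

View pics/s4.png

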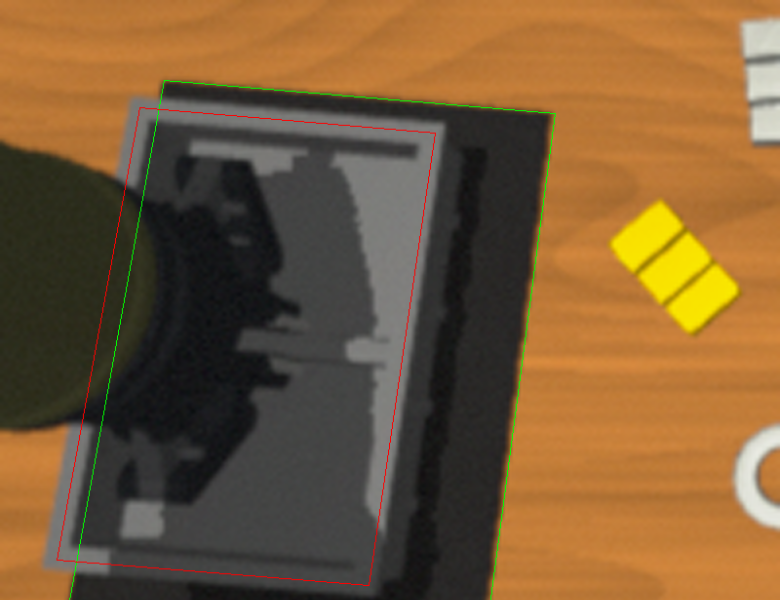

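View pics/s5.png

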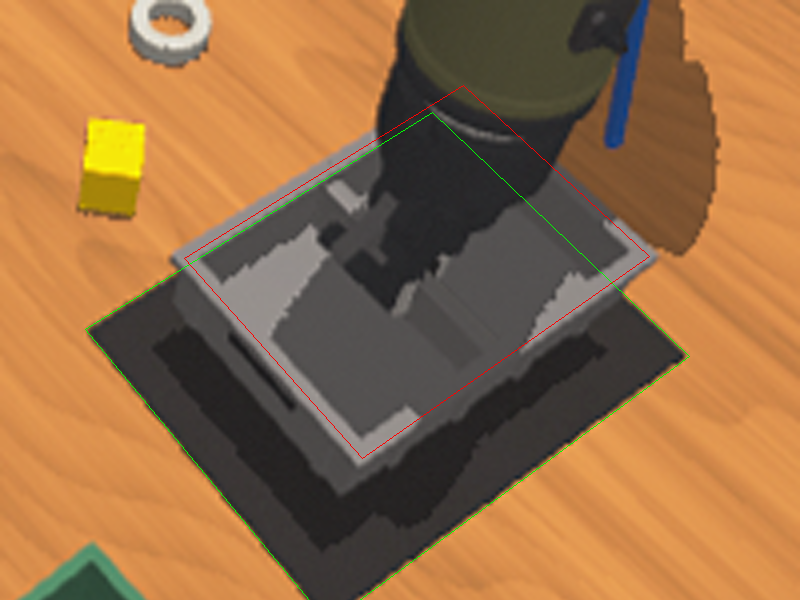

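The green mat outline matches the real mat. The red nominal rim is concentric with the actual rim, which has a small lip of about 3 mm. The offset left is +2 mm in y. Lowering it.

apply_moves:
  plan:
    - [[0.1,0,0.5,0,0,0],[0.1,0,0.5,0,0,0],[0,0,0.5,0,0,0],[0,0,0.4,0,0,0],[0,0,0.3,0,0,0],[0,0,0.2,0,0,0],[0,0,0.2,0,0,0],[0,0,0.1,0,0,0]]
  grip: -1

```text
time: 11.22
position: [0.5041, 0.268, 0.0232]
tool_rot: [[0.079, 0.997, -0.0], [0.997, -0.079, 0.0], [0.0, -0.0, -1.0]]
wrist_force: [0.3, -0.2, -2.3]
opening: 0.0094
grip_force: 58.7
```

apply_moves:
  plan:
    - [[0,0,0.1,0,0,0],[0,0,0.1,0,0,0],[0,0,0,0,0,0]]
  grip: -1

```text
time: 11.6
position: [0.5041, 0.268, 0.0212]
tool_rot: [[0.079, 0.997, -0.0], [0.997, -0.079, -0.0], [-0.0, -0.0, -1.0]]
wrist_force: [0.0, 0.5, -1.7]
opening: 0.009
grip_force: 58.7
```

apply_moves:
  plan:
    - [[0,0,0.07,0,0,0],[0,0,0.05,0,0,0],[0,0,0.05,0,0,0],[0,0,0,0,0,0]]
  grip: -1

```text
time: 12.1
position: [0.5041, 0.268, 0.0196]
tool_rot: [[0.079, 0.997, -0.0], [0.997, -0.079, -0.0], [-0.0, -0.0, -1.0]]
wrist_force: [-0.4, 0.3, -2.3]
opening: 0.0089
grip_force: 58.8
```

apply_moves:
  plan:
    - [[0,0,0.05,0,0,0],[0,0,0.05,0,0,0],[0,0,0,0,0,0]]
  grip: -1

```text
time: 12.48
position: [0.5042, 0.268, 0.0195]
tool_rot: [[0.079, 0.997, 0.0], [0.997, -0.079, 0.001], [0.001, 0.0, -1.0]]
wrist_force: [-2.3, -0.3, 7.7]
opening: 0.0091
grip_force: 60.2
```

apply_moves:
  plan:
    - [[0,0,0,0,0,0],[0,0,0,0,0,0],[0,0,0,0,0,0],[0,0,-0.5,0,0,0],[0,0,-1.0,0,0,0],[0,0,-1.5,0,0,0],[0,0,-2.5,0,0,0],[0,0,-3.0,0,0,0]]
  grip: -0.5

```text
time: 13.48
position: [0.5041, 0.2679, 0.1051]
tool_rot: [[0.079, 0.997, 0.0], [0.997, -0.079, -0.0], [-0.0, 0.0, -1.0]]
wrist_force: [-0.5, -0.1, 0.7]
opening: 0.0211
grip_force: 0.0
```

```bash
python3 - <<'E'
from h import *
stt();print(np.array(read_state()["q"]))
rows((.634,.064,.12),-85.2,8)
E
```

```text
13.47 [0.5041 0.2679 0.1051] yaw -4.53 z [ 0.0001 -0.     -1.    ] F [-0.5 -0.1  0.7] T [-0.05 -0.01  0.05] op 0.0211 g 0.0
[-42.3221  32.8274  18.5402 104.0631 -14.0164  45.348  -21.1656]
[[-2.41,1.82,-0.19,0,0,np.float64(10.08)],[-2.06,2.21,-0.19,0,0,np.float64(10.08)],[-1.64,2.54,-0.19,0,0,np.float64(10.08)],[-1.17,2.79,-0.19,0,0,np.float64(10.08)],[-0.66,2.95,-0.19,0,0,np.float64(10.08)],[-0.13,3.02,-0.19,0,0,np.float64(10.08)],[0.4,3.0,-0.19,0,0,np.float64(10.08)],[0.92,2.88,-0.19,0,0,np.float64(10.08)]]
```

apply_moves:
  plan:
    - [[-2.4,1.8,-0.8,0,0,10.1],[-2.1,2.2,-0.5,0,0,10.1],[-1.6,2.5,-0.2,0,0,10.1],[-1.2,2.8,0,0,0,10.1],[-0.7,2.9,0,0,0,10.1],[-0.1,3.0,0,0,0,10.1],[0.4,3.0,0,0,0,10.1],[0.9,2.9,0,0,0,10.1]]
  grip: 0.5

```text
time: 14.48
position: [0.6332, 0.0636, 0.1199]
tool_rot: [[0.997, 0.076, 0.001], [0.076, -0.997, 0.001], [0.001, -0.001, -1.0]]
wrist_force: [-0.2, 0.2, -0.1]
opening: 0.0638
grip_force: 0.0
```

```bash
python3 - <<'E'
from h import *
stt();rows((.6345,.064,.03),-85.2,8)
S=[snapshot("top"),snapshot("scene")];s=S[1]
T=[dict(x) for x in S]
blk=(.628,.064,.02)
M=[(s,seg(s,grey,blk))];print("block scene",M[0][1].sum(),*fit(M,BLOCK,(627,63,4.8)))
E
```

```text
14.47 [0.6332 0.0636 0.1199] yaw -85.63 z [ 0.001   0.0008 -1.    ] F [-0.2  0.2 -0.1] T [-0.01 -0.02 -0.06] op 0.0638 g 0.0
[[0.02,-0.0,1.12,0,0,np.float64(-0.05)],[0.02,-0.0,1.12,0,0,np.float64(-0.05)],[0.02,-0.0,1.12,0,0,np.float64(-0.05)],[0.02,-0.0,1.12,0,0,np.float64(-0.05)],[0.02,-0.0,1.12,0,0,np.float64(-0.05)],[0.02,-0.0,1.12,0,0,np.float64(-0.05)],[0.02,-0.0,1.12,0,0,np.float64(-0.05)],[0.02,-0.0,1.12,0,0,np.float64(-0.05)]]
block scene 427.0 [626.92  62.58   4.7 ] 0.0603
```

apply_moves:
  plan:
    - [[0.1,0,2.0,0,0,-0.4],[0,0,2.0,0,0,0],[0,0,2.0,0,0,0],[0,0,2.0,0,0,0],[0,0,1.5,0,0,0],[0,0,1.0,0,0,0],[0,0,0.6,0,0,0],[0,0,0.3,0,0,0]]
  grip: 0.4

```text
time: 15.58
position: [0.6338, 0.064, 0.0045]
tool_rot: [[0.996, 0.088, 0.0], [0.088, -0.996, -0.0], [0.0, 0.0, -1.0]]
wrist_force: [0.3, 0.3, 0.6]
opening: 0.06
grip_force: 0.0
```

apply_moves:
  plan:
    - [[0,0,0,0,0,0],[0,0,0,0,0,0],[0,0,0,0,0,0],[0,0,0,0,0,0],[0,0,0,0,0,0]]
  grip: -1

```text
time: 16.2
position: [0.634, 0.0642, 0.0052]
tool_rot: [[0.996, 0.088, 0.001], [0.088, -0.996, 0.0], [0.001, -0.0, -1.0]]
wrist_force: [-0.1, -0.5, 6.0]
opening: 0.029
grip_force: 60.1
```

I'm holding the block, but the task names the bushing first. I'll release the block where it stands and do the bushing first.

apply_moves:
  plan:
    - [[0,0,-0.1,0,0,0],[0,0,0,0,0,0],[0,0,0,0,0,0],[0,0,0,0,0,0],[0,0,-1.5,0,0,0],[0,0,-3.0,0,0,0],[0,0,-3.0,0,0,0],[0,0,-3.0,0,0,0]]
  grip: 0.4

```text
time: 17.2
position: [0.6337, 0.0639, 0.1127]
tool_rot: [[0.996, 0.088, 0.001], [0.088, -0.996, -0.0], [0.001, 0.0, -1.0]]
wrist_force: [0.3, 0.1, -0.8]
opening: 0.0596
grip_force: 0.0
```

```bash
python3 - <<'E'
from h import *
stt();rows((.6734,-.0447,.095),-94.5,4)
E
```

```text
17.2 [0.6337 0.0639 0.1127] yaw -84.94 z [ 0.0008 -0.0001 -1.    ] F [ 0.3  0.1 -0.8] T [ 0.05 -0.01  0.05] op 0.0596 g 0.0
[[0.75,2.79,0.44,0,0,np.float64(2.39)],[0.86,2.76,0.44,0,0,np.float64(2.39)],[0.98,2.72,0.44,0,0,np.float64(2.39)],[1.09,2.68,0.44,0,0,np.float64(2.39)]]
```

apply_moves:
  plan:
    - [[0.7,2.8,0,0,0,2.4],[0.9,2.8,0,0,0,2.4],[1.0,2.7,0,0,0,2.4],[1.1,2.7,0,0,0,2.4],[0,0,0,0,0,0],[0,0,0,0,0,0]]
  grip: 0.4

```text
time: 17.95
position: [0.6734, -0.0443, 0.1111]
tool_rot: [[0.997, -0.078, 0.0], [-0.078, -0.997, 0.001], [0.0, -0.001, -1.0]]
wrist_force: [-0.8, 0.4, 0.2]
opening: 0.0597
grip_force: 0.0
```

```bash
python3 - <<'E'
from h import *
stt();rows((.6734,-.0447,.014),-94.5,1)
s=snapshot("scene");M=[(s,seg(s,grey,(.6734,-.0447,.02)))];print(M[0][1].sum(),*fit(M,BUSH,(673,-45,0)))
s=snapshot("top");m=seg(s,grey,(.628,.064,.02));print(m.sum(),*fit([(s,m)],BLOCK,(628,64,4.8)))
E
```

```text
17.95 [ 0.6734 -0.0443  0.1111] yaw -94.49 z [ 0.0001  0.0008 -1.    ] F [-0.8  0.4  0.2] T [ 0.03  0.01 -0.01] op 0.0597 g 0.0
[[0.0,0.04,9.71,0,0,np.float64(0.01)]]
446.0 [672.99 -45.78   6.7 ] 0.0599
3.0 [623.27  63.22  21.11] 0.9947
```

apply_moves:
  plan:
    - [[0,0,2.0,0,0,0],[0,0,2.0,0,0,0],[0,0,2.0,0,0,0],[0,0,1.5,0,0,0],[0,0,1.0,0,0,0],[0,0,0.6,0,0,0],[0,0,0.4,0,0,0],[0,0,0,0,0,0]]
  grip: 0.4

```text
time: 19.05
position: [0.6736, -0.0451, 0.0157]
tool_rot: [[0.997, -0.079, 0.0], [-0.079, -0.997, -0.0], [0.0, -0.0, -1.0]]
wrist_force: [-0.2, -0.5, 0.1]
opening: 0.0596
grip_force: 0.0
```

apply_moves:
  plan:
    - [[0,0,0,0,0,0],[0,0,0,0,0,0],[0,0,0,0,0,0],[0,0,0,0,0,0],[0,0,0,0,0,0]]
  grip: -1

```text
time: 19.68
position: [0.6739, -0.0451, 0.0163]
tool_rot: [[0.997, -0.079, 0.001], [-0.079, -0.997, -0.0], [0.001, -0.0, -1.0]]
wrist_force: [-0.5, -0.3, 5.8]
opening: 0.0286
grip_force: 59.2
```

apply_moves:
  plan:
    - [[0,0,-0.3,0,0,0],[0,0,-0.6,0,0,0],[0,0,-1.5,0,0,0],[0,0,-2.0,0,0,0],[0,0,-2.5,0,0,0],[0,0,-2.5,0,0,0],[0,0,-2.0,0,0,0],[0,0,0,0,0,0]]
  grip: -1

```text
time: 20.68
position: [0.6745, -0.0455, 0.132]
tool_rot: [[0.997, -0.079, 0.004], [-0.079, -0.997, -0.0], [0.004, 0.0, -1.0]]
wrist_force: [0.3, -0.1, -2.2]
opening: 0.0282
grip_force: 59.2
```

```bash
python3 - <<'E'
from h import *
stt()
# tray centre
t=np.radians(-4.53);c=np.array([.5041,.268])
for k in(.045,-.045): print(k,c+k*np.array([np.cos(t),np.sin(t)]))
s=snapshot("top");m=seg(s,grey,(.5,.268,.05));print("tray top",m.sum(),*fit([(s,m)],TRAY,(504,268,-4.5),z=.004))
s2=snapshot("scene");m2=seg(s2,grey,(.5,.268,.05));print("tray scene",m2.sum(),*fit([(s2,m2)],TRAY,(504,268,-4.5),z=.004))
m=seg(s,grey,(.628,.064,.02));print("block",m.sum(),*fit([(s,m)],BLOCK,(628,64,4.8)))
save(s,"t6.png")
E
```

```text
20.68 [ 0.6745 -0.0455  0.132 ] yaw -94.53 z [ 0.0037 -0.0004 -1.    ] F [ 0.3 -0.1 -2.2] T [ 0.01  0.02 -0.02] op 0.0282 g 59.199673533439636
0.045 [0.549  0.2644]
-0.045 [0.4592 0.2716]Traceback (most recent call last):
  File "<stdin>", line 6, in <module>
  File "h.py", line 41, in seg
    m=(l==np.bincount(w).argmax()).astype(np.uint8)
          ~~~~~~~~~~~~~~~~~~~~~^^
ValueError: attempt to get argmax of an empty sequence
```

```bash
python3 - <<'E'
from h import *
s2=snapshot("scene")
try:
    m2=seg(s2,lambda h:(h[:,:,1]<90)&(h[:,:,2]>62),(.46,.27,.019));print("tray scene",m2.sum(),*fit([(s2,m2)],TRAY,(504,268,-4.5),z=.004))
except Exception as e: print(e)
im=np.array(s2["pixels"])[:,:,::-1];cv2.imwrite("pics/t6.png",cv2.resize(im[190:380,180:490],(775,475),interpolation=cv2.INTER_CUBIC))
rows((.62,.1,.15),-94.5,3)
rows((.4592,.2716,.14),-94.5,6,((.62,.1,.15),-94.5))
E
```

```text
tray scene 6579.0 [500.92 265.14  -5.72] 0.0477
[[-2.15,-4.67,-0.69,0,0,np.float64(-0.01)],[-2.15,-4.67,-0.69,0,0,np.float64(-0.01)],[-2.15,-4.67,-0.69,0,0,np.float64(-0.01)]]
[[-2.9,-2.64,0.17,0,0,-0.0],[-2.9,-2.64,0.17,0,0,-0.0],[-2.9,-2.64,0.17,0,0,-0.0],[-2.9,-2.64,0.17,0,0,-0.0],[-2.9,-2.64,0.17,0,0,-0.0],[-2.9,-2.64,0.17,0,0,-0.0]]
```

View pics/t6.png

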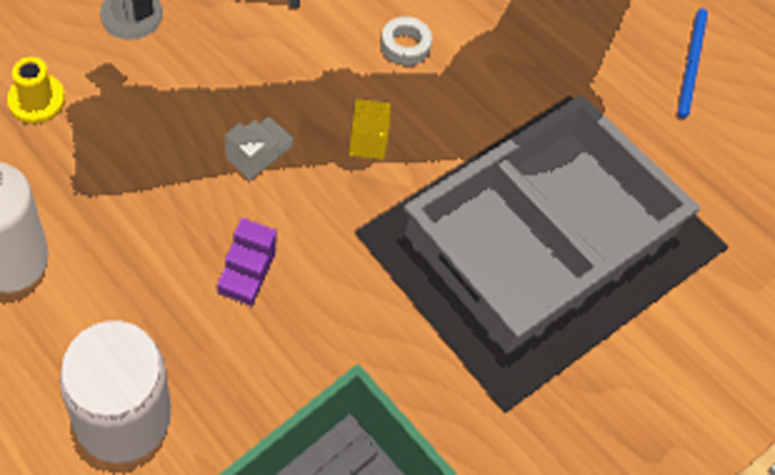

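The picture shows the tray upright and centred on the mat at about (550,225). The block is untouched at (258,147), and the bushing is in the gripper at (130,10). Carrying the bushing to the near (-x) compartment.

apply_moves:
  plan:
    - [[-1.5,-3.3,-0.5,0,0,0],[-2.1,-4.7,-0.5,0,0,0],[-2.1,-4.7,-0.5,0,0,0],[-2.8,-3.5,-0.2,0,0,0],[-3.0,-2.7,0,0,0,0],[-3.0,-2.7,0,0,0,0],[-3.0,-2.7,0,0,0,0],[-3.0,-2.7,0,0,0,0]]
  grip: -1

```text
time: 21.78
position: [0.4888, 0.2412, 0.1455]
tool_rot: [[0.997, -0.079, -0.002], [-0.079, -0.997, -0.001], [-0.002, 0.001, -1.0]]
wrist_force: [0.5, 0.6, -2.1]
opening: 0.0285
grip_force: 59.4
```

```bash
python3 - <<'E'
from h import *
stt();rows((.4592,.2716,.14),-94.5,2)
E
```

```text
21.77 [0.4888 0.2412 0.1455] yaw -94.52 z [-0.0017 -0.0009 -1.    ] F [ 0.5  0.6 -2.1] T [-0.04 -0.03  0.06] op 0.0285 g 59.3617844581604
[[-1.59,-1.4,0.28,0,0,np.float64(-0.01)],[-1.59,-1.4,0.28,0,0,np.float64(-0.01)]]
```

apply_moves:
  plan:
    - [[-1.4,-1.3,0,0,0,0],[-1.3,-1.2,0,0,0,0],[0,0,0,0,0,0],[0,0,1.5,0,0,0],[0,0,2.0,0,0,0],[0,0,1.5,0,0,0],[0,0,0,0,0,0]]
  grip: -1

```text
time: 22.65
position: [0.4651, 0.2663, 0.0952]
tool_rot: [[0.997, -0.08, -0.002], [-0.08, -0.997, -0.002], [-0.002, 0.002, -1.0]]
wrist_force: [-0.9, -0.4, -0.6]
opening: 0.0288
grip_force: 59.4
```

```bash
python3 - <<'E'
from h import *
stt();rows((.4592,.2716,.0375),-94.5,1)
E
```

```text
22.65 [0.4651 0.2663 0.0952] yaw -94.61 z [-0.002  -0.0017 -1.    ] F [-0.9 -0.4 -0.6] T [-0.03  0.06  0.01] op 0.0288 g 59.36539828777313
[[-0.63,-0.48,5.77,0,0,np.float64(-0.11)]]
```

apply_moves:
  plan:
    - [[-0.6,-0.5,0,0,0,0],[0,0,1.2,0,0,0],[0,0,1.5,0,0,0],[0,0,1.2,0,0,0],[0,0,0.8,0,0,0],[0,0,0.6,0,0,0],[0,0,0.4,0,0,0],[0,0,0.2,0,0,0]]
  grip: -1

```text
time: 23.65
position: [0.46, 0.2728, 0.0375]
tool_rot: [[0.997, -0.079, 0.0], [-0.079, -0.997, 0.0], [0.0, -0.0, -1.0]]
wrist_force: [-0.0, 0.2, -1.1]
opening: 0.0282
grip_force: 59.4
```

apply_moves:
  plan:
    - [[0,0,0.1,0,0,0],[0,0,0.1,0,0,0],[0,0,0,0,0,0]]
  grip: -1

```text
time: 24.02
position: [0.4599, 0.2728, 0.0356]
tool_rot: [[0.997, -0.079, 0.0], [-0.079, -0.997, 0.0], [0.0, -0.0, -1.0]]
wrist_force: [0.7, 0.4, -2.4]
opening: 0.0283
grip_force: 59.4
```

apply_moves:
  plan:
    - [[0,0,0.1,0,0,0],[0,0,0.1,0,0,0],[0,0,0.1,0,0,0],[0,0,0,0,0,0]]
  grip: -1

```text
time: 24.52
position: [0.4598, 0.2728, 0.0325]
tool_rot: [[0.997, -0.079, -0.0], [-0.079, -0.997, -0.0], [-0.0, 0.0, -1.0]]
wrist_force: [0.2, 0.3, -1.2]
opening: 0.0284
grip_force: 59.4
```

apply_moves:
  plan:
    - [[0,0,0.07,0,0,0],[0,0,0.07,0,0,0],[0,0,0,0,0,0]]
  grip: -1

```text
time: 24.9
position: [0.4599, 0.2728, 0.0313]
tool_rot: [[0.997, -0.079, 0.0], [-0.079, -0.997, 0.0], [-0.0, -0.0, -1.0]]
wrist_force: [-0.2, 0.1, 0.5]
opening: 0.0284
grip_force: 59.6
```

Touching. One small step more, then release (opening about 50 mm) and lift.

apply_moves:
  plan:
    - [[0,0,0.05,0,0,0],[0,0,0,0,0,0]]
  grip: -1

```text
time: 25.15
position: [0.4599, 0.2728, 0.0312]
tool_rot: [[0.997, -0.079, 0.0], [-0.079, -0.997, 0.001], [0.0, -0.001, -1.0]]
wrist_force: [-2.1, -0.1, 7.0]
opening: 0.0282
grip_force: 60.0
```

apply_moves:
  plan:
    - [[0,0,0,0,0,0],[0,0,0,0,0,0],[0,0,0,0,0,0],[0,0,-0.5,0,0,0],[0,0,-1.5,0,0,0],[0,0,-2.5,0,0,0],[0,0,-3.0,0,0,0],[0,0,-2.0,0,0,0]]
  grip: 0.2

```text
time: 26.15
position: [0.4604, 0.2727, 0.1281]
tool_rot: [[0.997, -0.079, 0.002], [-0.079, -0.997, 0.001], [0.002, -0.001, -1.0]]
wrist_force: [-0.1, 0.3, 0.5]
opening: 0.0513
grip_force: 0.0
```

```bash
python3 - <<'E'
from h import *
stt();rows((.6342,.064,.125),-85.2,7)
E
```

```text
26.15 [0.4604 0.2727 0.1281] yaw -94.55 z [ 0.0017  0.0008 -1.    ] F [-0.1  0.3  0.5] T [-0.07  0.01  0.04] op 0.0513 g 0.0
[[2.71,2.78,0.04,0,0,np.float64(-1.34)],[2.65,2.84,0.04,0,0,np.float64(-1.34)],[2.58,2.9,0.04,0,0,np.float64(-1.34)],[2.51,2.96,0.04,0,0,np.float64(-1.34)],[2.44,3.02,0.04,0,0,np.float64(-1.34)],[2.37,3.07,0.04,0,0,np.float64(-1.34)],[2.3,3.13,0.04,0,0,np.float64(-1.34)]]
```

apply_moves:
  plan:
    - [[2.7,2.8,0,0,0,-1.3],[2.7,2.8,0,0,0,-1.3],[2.6,2.9,0,0,0,-1.3],[2.5,3.0,0,0,0,-1.3],[2.4,3.0,0,0,0,-1.3],[2.4,3.1,0,0,0,-1.4],[2.3,3.1,0,0,0,-1.4],[0,0,0,0,0,0]]
  grip: 0.4

```text
time: 27.15
position: [0.6353, 0.0594, 0.1271]
tool_rot: [[0.997, 0.078, 0.002], [0.079, -0.997, -0.003], [0.002, 0.003, -1.0]]
wrist_force: [0.1, -0.5, 0.3]
opening: 0.0599
grip_force: 0.0
```

```bash
python3 - <<'E'
from h import *
stt();rows((.6342,.064,.0075),-85.1,1)
s=snapshot("scene");M=[(s,seg(s,grey,(.628,.064,.02)))];print(M[0][1].sum(),*fit(M,BLOCK,(627,63,4.8)))
s=snapshot("top");save(s,"t7.png")
E
```

```text
27.15 [0.6353 0.0594 0.1271] yaw -85.5 z [ 0.0023 -0.0028 -1.    ] F [ 0.1 -0.5  0.3] T [0.06 0.03 0.  ] op 0.0599 g 0.0
[[-0.08,-0.47,11.96,0,0,np.float64(-0.4)]]
428.0 [626.79  61.92   4.72] 0.0539
```

View pics/t7.png

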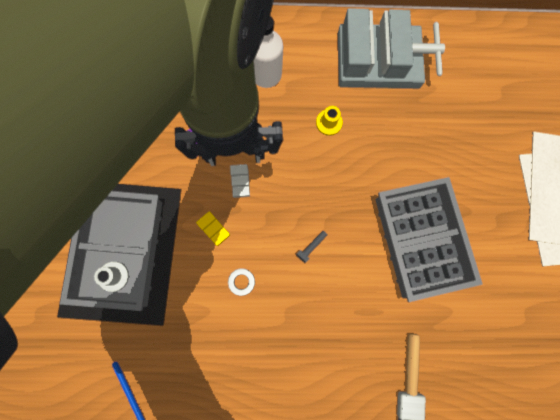

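The bushing stands upright in the near compartment at (276,112). The loaded tray, bolt and collar haven't moved. Now descending on the block.

apply_moves:
  plan:
    - [[-0.1,-0.4,1.0,0,0,-0.4],[0,0,2.0,0,0,0],[0,0,2.5,0,0,0],[0,0,2.5,0,0,0],[0,0,1.8,0,0,0],[0,0,1.2,0,0,0],[0,0,0.6,0,0,0],[0,0,0.3,0,0,0]]
  grip: 0.4

```text
time: 28.25
position: [0.6327, 0.0676, 0.0068]
tool_rot: [[0.996, 0.09, 0.0], [0.09, -0.996, -0.0], [0.0, 0.0, -1.0]]
wrist_force: [-0.3, -0.9, 0.5]
opening: 0.0598
grip_force: 0.0
```

apply_moves:
  plan:
    - [[0,0,0,0,0,0],[0,0,0,0,0,0],[0,0,0,0,0,0],[0,0,0,0,0,0],[0,0,0,0,0,0]]
  grip: -1

```text
time: 28.88
position: [0.6332, 0.0672, 0.0076]
tool_rot: [[0.996, 0.09, 0.002], [0.09, -0.996, -0.0], [0.002, 0.0, -1.0]]
wrist_force: [-0.2, -0.9, 6.7]
opening: 0.0293
grip_force: 60.2
```

apply_moves:
  plan:
    - [[0,0,-0.3,0,0,0],[0,0,-0.6,0,0,0],[0,0,-1.5,0,0,0],[0,0,-2.5,0,0,0],[0,0,-2.5,0,0,0],[0,0,-2.5,0,0,0],[0,0,-2.5,0,0,0],[0,0,0,0,0,0]]
  grip: -1

```text
time: 29.88
position: [0.6338, 0.0673, 0.1333]
tool_rot: [[0.996, 0.09, 0.004], [0.09, -0.996, 0.0], [0.004, 0.0, -1.0]]
wrist_force: [-0.1, 0.5, -1.8]
opening: 0.0289
grip_force: 59.4
```

```bash
python3 - <<'E'
from h import *
stt();rows((.554,.265,.13),-94.5,6)
E
```

```text
29.88 [0.6338 0.0673 0.1333] yaw -84.83 z [ 0.0043  0.0003 -1.    ] F [-0.1  0.5 -1.8] T [-0.01 -0.01  0.02] op 0.0289 g 59.44806754589081
[[-1.03,-3.4,0.05,0,0,np.float64(1.61)],[-1.12,-3.37,0.05,0,0,np.float64(1.61)],[-1.22,-3.34,0.05,0,0,np.float64(1.61)],[-1.31,-3.3,0.05,0,0,np.float64(1.61)],[-1.4,-3.27,0.05,0,0,np.float64(1.61)],[-1.49,-3.22,0.05,0,0,np.float64(1.61)]]
```

apply_moves:
  plan:
    - [[-0.8,-2.4,0,0,0,1.6],[-1.1,-3.4,0,0,0,1.6],[-1.2,-3.4,0,0,0,1.6],[-1.3,-3.3,0,0,0,1.6],[-1.4,-3.3,0,0,0,1.6],[-1.4,-3.2,0,0,0,1.6],[-0.3,-0.8,0,0,0,0],[0,0,0,0,0,0]]
  grip: -1

```text
time: 30.88
position: [0.5544, 0.2647, 0.13]
tool_rot: [[0.997, -0.076, -0.001], [-0.076, -0.997, -0.001], [-0.001, 0.001, -1.0]]
wrist_force: [0.4, -0.0, -2.0]
opening: 0.0289
grip_force: 59.6
```

```bash
python3 - <<'E'
from h import *
stt();rows((.5545,.264,.0226),-94.5,1)
E
```

```text
30.88 [0.5544 0.2647 0.13  ] yaw -94.35 z [-0.0007 -0.0008 -1.    ] F [ 0.4 -0.  -2. ] T [-0.09 -0.05  0.03] op 0.0289 g 59.58201438188553
[[0.01,0.07,10.74,0,0,np.float64(0.15)]]
```

apply_moves:
  plan:
    - [[0,0,1.5,0,0,0],[0,0,2.0,0,0,0],[0,0,2.0,0,0,0],[0,0,1.5,0,0,0],[0,0,1.2,0,0,0],[0,0,1.0,0,0,0],[0,0,0.6,0,0,0],[0,0,0.2,0,0,0]]
  grip: -1

```text
time: 31.88
position: [0.5549, 0.2647, 0.0305]
tool_rot: [[0.997, -0.077, -0.0], [-0.077, -0.997, -0.0], [-0.0, 0.0, -1.0]]
wrist_force: [-0.2, -0.4, -2.3]
opening: 0.0293
grip_force: 59.6
```

apply_moves:
  plan:
    - [[0,0,0.15,0,0,0],[0,0,0.1,0,0,0],[0,0,0.1,0,0,0],[0,0,0,0,0,0]]
  grip: -1

```text
time: 32.38
position: [0.5548, 0.2647, 0.0272]
tool_rot: [[0.997, -0.077, 0.0], [-0.077, -0.997, 0.0], [0.0, -0.0, -1.0]]
wrist_force: [-0.2, 0.1, -2.3]
opening: 0.0292
grip_force: 59.6
```

apply_moves:
  plan:
    - [[0,0,0.1,0,0,0],[0,0,0.1,0,0,0],[0,0,0.1,0,0,0],[0,0,0.1,0,0,0],[0,0,0,0,0,0]]
  grip: -1

```text
time: 33.0
position: [0.5548, 0.2646, 0.023]
tool_rot: [[0.997, -0.077, -0.0], [-0.077, -0.997, -0.0], [-0.0, 0.0, -1.0]]
wrist_force: [-0.8, 0.3, -2.9]
opening: 0.0292
grip_force: 59.6
```

apply_moves:
  plan:
    - [[0,0,0.06,0,0,0],[0,0,0,0,0,0]]
  grip: -1

```text
time: 33.25
position: [0.5549, 0.2646, 0.0226]
tool_rot: [[0.997, -0.077, 0.0], [-0.077, -0.997, -0.0], [0.0, 0.0, -1.0]]
wrist_force: [-0.4, -0.2, -2.8]
opening: 0.0292
grip_force: 59.7
```

apply_moves:
  plan:
    - [[0,0,0.05,0,0,0],[0,0,0.05,0,0,0],[0,0,0,0,0,0]]
  grip: -1

```text
time: 33.62
position: [0.5548, 0.2647, 0.0225]
tool_rot: [[0.997, -0.077, 0.0], [-0.077, -0.997, 0.001], [0.0, -0.001, -1.0]]
wrist_force: [-2.9, -1.6, 8.0]
opening: 0.0289
grip_force: 60.9
```

Contact. Releasing, lifting and backing off.

apply_moves:
  plan:
    - [[0,0,0,0,0,0],[0,0,0,0,0,0],[0,0,0,0,0,0],[0,0,-0.5,0,0,0],[0,0,-1.5,0,0,0],[0,0,-2.5,0,0,0],[0,0,-3.0,0,0,0],[0,0,-3.0,0,0,0]]
  grip: 0.2

```text
time: 34.62
position: [0.555, 0.2645, 0.1286]
tool_rot: [[0.997, -0.078, 0.001], [-0.078, -0.997, 0.0], [0.001, -0.0, -1.0]]
wrist_force: [0.9, 0.8, -0.1]
opening: 0.0513
grip_force: 0.0
```

apply_moves:
  plan:
    - [[1.0,3.0,-1.5,0,0,0],[1.5,4.5,-1.5,0,0,0],[1.5,4.5,-1.0,0,0,0],[1.5,4.5,-1.0,0,0,0],[1.0,4.5,-1.0,0,0,0],[0,3.5,0,0,0,0],[0,1.5,0,0,0,0],[0,0,0,0,0,0]]
  grip: 0.2

```text
time: 35.62
position: [0.5995, 0.0001, 0.1871]
tool_rot: [[0.997, -0.079, 0.0], [-0.079, -0.997, 0.0], [0.0, -0.0, -1.0]]
wrist_force: [0.1, 1.1, -0.7]
opening: 0.0509
grip_force: 0.0
```

```bash
python3 - <<'E'
from h import *
stt()
a=[]
for c,(r0,r1,c0,c1) in (("scene",(60,380,160,500)),("top",(120,340,40,240))):
    s=snapshot(c);im=np.array(s["pixels"])[:,:,::-1];a.append(cv2.resize(im[r0:r1,c0:c1],(int(430*(c1-c0)/(r1-r0)),430),interpolation=cv2.INTER_CUBIC))
    for n in ("top_tray","mat"):
        for d in pinpoint(n,c)[:2]: print(c,n,round(d["score"],2),ray(s,d["point"],.004 if n=="top_tray" else 0)[:2])
    if c=="top":
        m=seg(s,lambda h:(h[:,:,1]<90)&(h[:,:,2]>62),(.46,.25,.019));print(m.sum(),*fit([(s,m)],TRAY,(504,268,-4.5),z=.004))
o=np.hstack(a);print(o.shape);cv2.imwrite("pics/f.png",cv2.resize(o,None,fx=min(1,800/o.shape[1]),fy=min(1,800/o.shape[1])))
E
```

```text
35.62 [0.5995 0.0001 0.1871] yaw -94.51 z [ 0.0004  0.0004 -1.    ] F [ 0.1  1.1 -0.7] T [ 0.02  0.03 -0.05] op 0.0509 g 0.0
scene top_tray 0.74 [0.5064 0.2646]
2.0 [534.1  221.84  34.26] 0.9998
(430, 846, 3)
```

View pics/f.png

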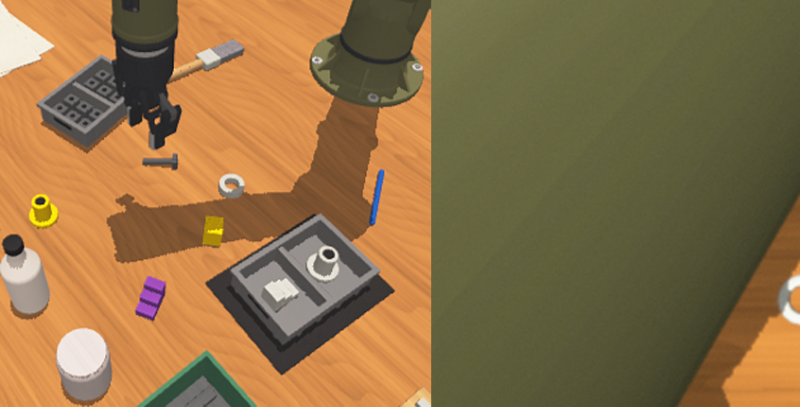

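The left picture shows both parts upright in separate compartments: the block at (280,292) and the bushing at (325,262). The tray is square on the mat, and the loaded tray, bolt and collar are in place. The gripper touches nothing, so I'm handing in.

```bash
python3 -c "
from cell import job;print(job.sign_off())"
```

```text
the job is handed in; nothing more can be done
None
```

The job was handed in at about 36 s: the tray is centred on the mat, square to its sides, with the bushing in one compartment and the step block in the other, and the loaded tray, collar and bolt look unmoved in the last picture.

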